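# Load two leather blanks under the presser foot of a bench stitcher

### The arm

A 6-joint arm with a two-finger parallel gripper is mounted at the origin on a cart in front of the work surface, level with it; the furniture and walls round the work are solid. World frame = base frame: x ahead of the robot, y to its left, z up, the work surface at z = 0. Lengths are in mm, angles in rad, forces in N, time in s.
With the tool pointing down it reaches from about 400 to 925 mm from the base axis. Payload 12.5 kg.
Tool frame: the origin (TCP) lies between the finger pads; the fingertips stand env.tip_extent ahead of it and the grasp point (between the pads) lies 11 mm behind it (env.tip_extent is the distance from the TCP to the fingertips, in mm); z points along the fingers, y is the line along which they close (so a half turn about z gives the same grasp; the last joint's range is limited). The gripper opens to 95 mm and grips with 3 to 60 N. Pads are 20 mm wide; open, the fingers measure 119 mm over their backs; the gripper's body (75 mm by 180 mm) begins 59 mm behind the grasp point.
Start: joints at [-1.393, 0.491, 1.559, -0, 1.092, -0.106], TCP at [175.026, -600.01, 222.661] pointing down, gripper open.
Joint ranges: [-3.1, 3.1], [-0.84, 2.19], [0.05, 2.79], [-1.13, 4.28], [0.06, 2.93], [-2.69, 2.69]. Speed limits (rad/s): [2.22, 2.22, 2.79, 3.14, 3.14, 3.14].

### API

Orientations are given as [roll, pitch, yaw] about the fixed x, y, z axes, in that order (R = Rz(yaw) Ry(pitch) Rx(roll)).
In Python, from cell import env gives the robot as it stands.
- The arm moves only by the tool carry_out, never from a script. Its argument "motion" is a list of rows, each a list of 5 numbers: the shift along the tool's x, y, z in mm, then the turn about the tool's z in degrees, then the closure, from 0 (fully open) to 1 (shut). A call has 1 to 12 rows; each row shifts and turns the commanded pose from where the row before left it, along the tool's axes as they then stand; what a row does not reach is not made up. A row lasts 1/10 s, in which the tool goes at most 50 mm and 8.59 degrees, less where a joint would pass 70% of its speed; a pose out of reach is approached as far as the arm can. A call with a gripper value outside its range is refused whole. The fingers move at their own pace and stop on an object; the grip force is fixed at half the most. Time passes only in rows, so rows that do not move let the fingers close. It gives the time, the measured TCP pose, the force, the opening and the grip force at its end, in the units of the state.
- env.state(): the state, without advancing time (a new reading comes with each control period).
- env.read_camera(name): name is "scene" or "top" or "wrist"; returns a dict with "color" (384x512x3 uint8, red, green, blue), "K" (3x3 intrinsics, pixels), "R" (3x3) and "t" (3): a world point X has camera coordinates R X + t; the wrist camera has in their place "hand_eye" (4x4, takes a point from camera to tool coordinates, whose origin is the TCP and whose axes are the flange's). Camera axes: x right, y down, z forward; pixel columns grow to the right and rows downward; lengths in mm; the calibration is good to about 2 mm. A picture is of the moment at which its call begins: read the wrist's pose just before it. There is no depth.
- env.job_done(): hands the job in; it is judged then, once.
The state is a dict: "t": time; "joints": joint angles; "qvel": joint speeds; "tau": joint torques, N m; "eef_pos": TCP position; "tcp_rot": TCP orientation; "ft_force": force on the tool from outside, world axes, zero at the start; "moment": the same for the moment, N m; "opening": opening from 0.0 (shut) to 1.0 (fully open); "grip_force": force on a finger pad.
Only numpy, scipy, OpenCV 4.12 (cv2) and the standard library are available. Lean on these libraries where they do the work, as an engineer would, in place of code of your own. Each camera call takes 0.05 s, during which the arm holds its last target. There are 200 camera calls.

### The job

Get the stitcher ready to sew: swing its red-handled presser lever up to the left as far as it goes so that the foot is raised, then push the pair of leather blanks along the bench top, without lifting them off it, until they touch the brass edge guide, with the foot over the middle of the edge that meets it. Then swing the lever back so that the foot comes down and rests on the blanks, and leave the other things on the bench where they are.

Things in the scene. Friction and masses are not known exactly. Their poses are not given: they have to be found in the camera images.
- stitcher: Green post-type stitching machine, fixed to the bench; the work slides on the bench top (z = 0). Origin on the bench top straight below the presser foot; z up, y towards the edge guide (robot's left), x to the column behind. The blanks are fed from the open side, -y. A handwheel of radius 40 mm is on the left side at x 80 mm, y 30 to 44 mm, z 105 to 185 mm.
- guide_face (a point): Middle of the lower edge of the brass edge guide's face (stitcher frame 0, 18, 0 mm). The guide is a straight bar along the stitcher's x, from x -60 to 55 mm, 14 mm high, its face looking to the feed side (-y).
- head_front (a point): Centre of the front face of the green head (stitcher frame -25, 0, 142 mm). Head and arm are 44 mm wide in y, z 95 to 182 mm, and run back from here to the column, which stands at x 52 to 118 mm and is 56 mm wide (76 mm at its foot plate).
- foot_point (a point): Point on the bench top straight below the centre of the presser foot (stitcher frame 0, 0, 0).
- foot (a joint): Height of the presser foot's sole above the bench top, m: 0 = on the bench top, 0.024 = fully raised. The sole is 18 mm wide in y and about 40 mm long in x. It is linked to the lever: height = 0.0267 x lever angle; it has no free play.
- lever (a joint): Lever angle, rad, 0 to 0.9. The lever turns about the stitcher's x axis on the front of the head. At 0 it hangs 0.15 rad to the left (+y) of straight down and the foot is on the bench top; at 0.9 it points 1.05 rad to the left of straight down and the foot is fully raised. It stays where it is left (about 2 N at the handle moves it).
- lever_pivot (a point): Point on the lever's turning axis, in the same plane as lever_grip (stitcher frame -88, 0, 150 mm).
- lever_grip (a point): Point on the red handle to push, 75 mm from the pivot axis. The handle is a round bar 14 mm in diameter, lying along the stitcher's x, from 43 to 109 mm in front of the foot's axis, with an 18 mm ball at its front end; the point lies on the bar's centre line, 20 mm behind its front end.
- blanks: Pair of brown leather blanks stacked as one stiff roundish piece, 85 x 99 mm across and 9 mm thick (the lower 4 mm, upper 5 mm), lying flat on the bench top to the right of the stitcher; origin at the centre of its underside, long side along its own y. The edge of a taller table, 127 mm high, stands beyond them at world y below -0.49, x above 0.54: keep the gripper's body clear of it.
- thread_cone: Cream thread cone, 52 mm in diameter, 95 mm tall, standing on the bench; bystander; origin at the centre of its underside.
- tin_wax: Open round tin of pale wax, 62 mm across, 19 mm tall; bystander; origin at the centre of its underside.
- tin_polish: Open round tin of brown polish, 64 mm across, 15 mm tall; bystander; origin at the centre of its underside.
- rubber_heel: Black rubber heel, 64 x 66 x 12 mm; bystander; origin at the centre of its underside.

How it is judged:
By the outcome, as a careful person would: the job done as asked, in the order asked, and still so for the second after the job is handed in, with the robot touching nothing.
It also fails if it takes over 67 s, if anything falls off the work surface, if the arm or the gripper's body presses on something with over 40 N, if the wrist force passes 120 N, or if a joint passes its speed limit or range.

## Working session

There is one attempt and no reset: what is moved stays moved. The work goes in short steps, Python scripts to look and compute and a tool call to move; the robot and the scene stay as the last step left them, time stands still between calls to the robot, and variables do not carry over. Pictures are saved under pics/ and viewed, at most 10 in all, crops included, and the job is handed in when it is done.

Besides the shell and the picture viewer there is one more tool, called after ">>>" as name(argument=value, ...) on one line, values as JSON. carry_out: Moves the arm, as the interface text tells. Its arguments: {"type":"object","properties":{"motion":{"type":"array"}},"required":["motion"]}

```bash
mkdir -p pics; python3 - <<'E'
from cell import env
import cv2,numpy as np,pickle
s=env.state();print(s,env.tip_extent)
d={}
for n in("scene","top"):
    c=env.read_camera(n);d[n]=c
    cv2.imwrite(f"pics/{n}0.png",cv2.resize(c["color"][:,:,::-1],(800,600),interpolation=cv2.INTER_CUBIC))
    print(n,c["K"],c["R"],c["t"])
pickle.dump(d,open("d0.pkl","wb"))
E
```

```text
{'t': 0.0, 'joints': array([-1.39259184e+00,  4.91571216e-01,  1.55947136e+00, -8.77431846e-06,
        1.09170276e+00, -1.05576825e-01]), 'qvel': array([-0.00012032,  0.00237842,  0.00086389,  0.00144935,  0.00051812,
        0.00138365]), 'tau': array([ 4.65129269e-03, -6.12628698e+01, -2.58183360e+01,  6.94482308e-02,
        4.81971412e-02, -1.26205978e-04]), 'eef_pos': array([ 174.98211416, -599.7484123 ,  222.04695866]), 'tcp_rot': array([-3.14044557e+00, -1.13732202e-04,  2.83785300e-01]), 'ft_force': array([-0.02271132, -0.21297138, -0.37595187]), 'moment': array([ 0.00747857, -0.03063227,  0.0570434 ]), 'grip_force': 0.0, 'opening': 1.0009044625800063} 8.0
scene [[383.74149232   0.         248.11894589]
 [  0.         383.74149232 187.29500199]
 [  0.           0.           1.        ]] [[-0.78018065 -0.62537823 -0.01484002]
 [-0.40698605  0.52545895 -0.74716481]
 [ 0.47505842 -0.57688384 -0.66447312]] [365.88809687 275.38472134 879.45250333]
top [[476.46942575   0.         257.32280077]
 [  0.         476.46942575 192.58763088]
 [  0.           0.           1.        ]] [[-0.02254726 -0.99772941  0.06346372]
 [-0.99277281  0.01486046 -0.11908529]
 [ 0.1178718  -0.06569011 -0.9908537 ]] [  12.64223635  482.12555847 1595.07420446]
```

View pics/scene0.png

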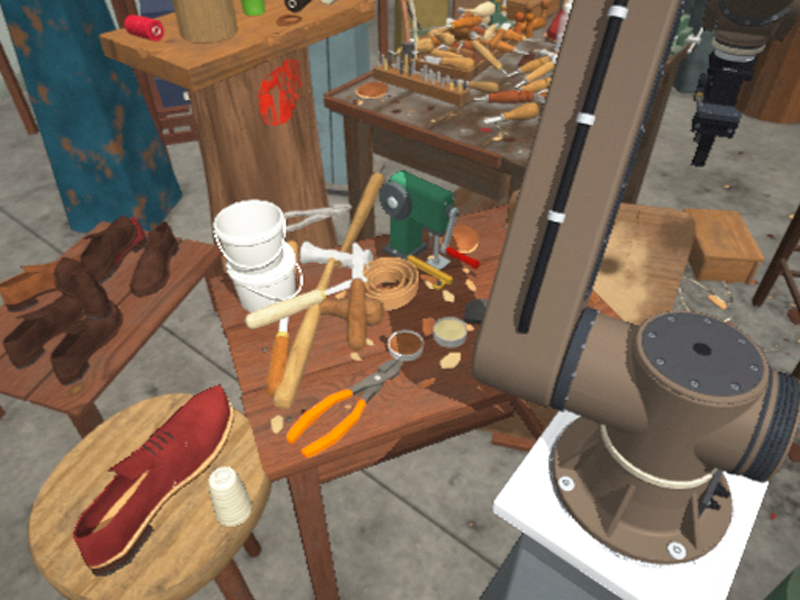

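View pics/top0.png

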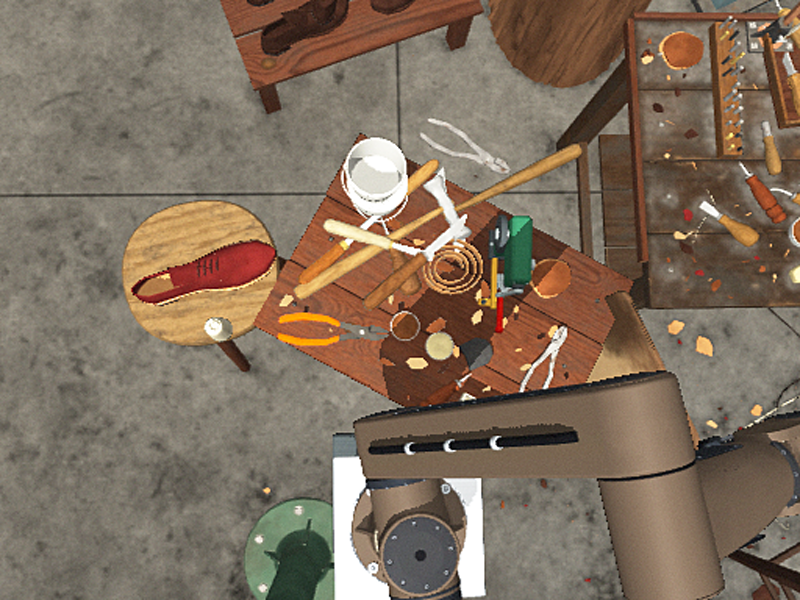

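The scene view shows the stitcher at about (420,215) with its brass guide at (430,270), the red handle at (462,258) and the blanks behind it at (465,240). In the top view the head is at (520,250), the red handle at (500,315), the brass guide at (492,285) and the blanks at (551,278).

```bash
cat > h.py <<'E'
import numpy as np,cv2,pickle
def ray(c,px,z):
    K,R,t=c["K"],c["R"],c["t"]
    d=R.T@np.linalg.inv(K)@np.array([px[0],px[1],1.]);o=-R.T@t
    return o+d*(z-o[2])/d[2]
def tri(cs,pxs):
    A=[];b=[]
    for c,p in zip(cs,pxs):
        d=c["R"].T@np.linalg.inv(c["K"])@np.array([p[0],p[1],1.]);d/=np.linalg.norm(d)
        P=np.eye(3)-np.outer(d,d);A.append(P);b.append(P@(-c["R"].T@c["t"]))
    A=np.vstack(A);b=np.hstack(b);x=np.linalg.lstsq(A,b,rcond=None)[0];return x,np.abs(A@x-b).max()
def proj(c,X):
    p=c["K"]@(c["R"]@np.array(X,float)+c["t"]);return p[:2]/p[2]
def mask(im,lo,hi,box):
    h=cv2.cvtColor(im,cv2.COLOR_RGB2HSV);m=cv2.inRange(h,lo,hi);o=np.zeros_like(m);x0,y0,x1,y1=box;o[y0:y1,x0:x1]=m[y0:y1,x0:x1];return o
E
python3 - <<'E'
from h import *
d=pickle.load(open("d0.pkl","rb"))
T,S=d["top"],d["scene"]
a=cv2.resize(T["color"][120:260,280:420],(560,560),interpolation=cv2.INTER_NEAREST)
b=cv2.resize(S["color"][100:200,230:330],(600,600),interpolation=cv2.INTER_NEAREST)
cv2.imwrite("pics/top1.png",a[:,:,::-1]);cv2.imwrite("pics/sc1.png",b[:,:,::-1])
for n,lo,hi,z in(("red",(0,200,120),(4,255,255),77),("green",(65,120,40),(90,255,255),182),("brass",(18,150,120),(30,255,255),14),("blank",(5,110,150),(14,190,255),9)):
    for nm,c,box in(("top",T,(290,130,375,215)),("sc",S,(235,100,320,190))):
        m=mask(c["color"],lo,hi,box);k,l,st,ce=cv2.connectedComponentsWithStats(m)
        for i in np.argsort(-st[1:,4])[:2]+1:
            y,x=np.nonzero(l==i);r=cv2.minAreaRect(np.c_[x,y].astype(np.float32))
            print(n,nm,st[i],np.round(ce[i],1),[np.round(p,1).tolist() for p in cv2.boxPoints(r)],ray(c,ce[i],z).round(1),[ray(c,p,z)[:2].round().tolist() for p in cv2.boxPoints(r)])
E
```

```text
red top [317 190   5  23  76] [319.4 201.3] [[317.0, 190.0], [321.0, 190.0], [321.0, 212.0], [317.0, 212.0]] [ 444.2 -199.5   77. ] [[482.0, -193.0], [482.0, -206.0], [409.0, -203.0], [409.0, -190.0]]
red sc [286 158  21  14 100] [295.8 164.5] [[284.79998779296875, 161.3000030517578], [287.1000061035156, 157.0], [306.79998779296875, 167.5], [304.5, 171.8000030517578]] [ 444.7 -201.    77. ] [[480.0, -194.0], [486.0, -216.0], [411.0, -209.0], [405.0, -188.0]]
green top [316 138  25  46 691] [331.2 160.4] [[315.29998779296875, 182.6999969482422], [316.70001220703125, 137.3000030517578], [340.29998779296875, 138.10000610351562], [338.79998779296875, 183.39999389648438]] [ 562.2 -220.9  182. ] [[492.0, -168.0], [636.0, -178.0], [633.0, -253.0], [489.0, -242.0]]
green top [316 158   1   1   1] [316. 158.] [[316.0, 158.0], [316.0, 158.0], [316.0, 158.0], [316.0, 158.0]] [ 570.4 -173.   182. ] [[570.0, -173.0], [570.0, -173.0], [570.0, -173.0], [570.0, -173.0]]
green sc [ 250  109   40   53 1049] [267.7 134.4] [[250.0, 109.0], [289.0, 109.0], [289.0, 161.0], [250.0, 161.0]] [ 516.  -151.8  
[... 1106 characters left out ...]
8964844, 212.1999969482422], [341.3999938964844, 220.1999969482422]] [ 420.6 -255.6    9. ] [[420.0, -219.0], [447.0, -234.0], [411.0, -303.0], [384.0, -287.0]]
blank sc [290 144  17  18 218] [297.6 151.8] [[288.6000061035156, 144.8000030517578], [303.8999938964844, 141.39999389648438], [307.6000061035156, 158.10000610351562], [292.29998779296875, 161.5]] [ 522.4 -338.3    9. ] [[570.0, -354.0], [539.0, -404.0], [476.0, -329.0], [507.0, -282.0]]
blank sc [298 167  21  23 218] [308.9 178.9] [[295.8999938964844, 186.6999969482422], [302.5, 162.6999969482422], [318.0, 167.0], [311.29998779296875, 191.0]] [ 415.5 -239.9    9. ] [[427.0, -184.0], [476.0, -297.0], [424.0, -309.0], [379.0, -196.0]]
```

View pics/top1.png

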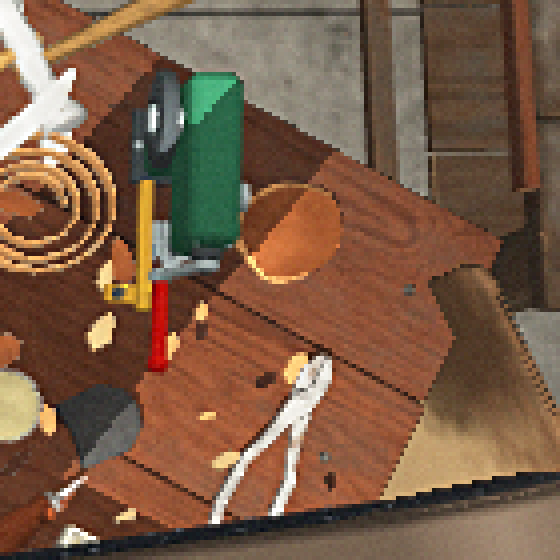

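View pics/sc1.png

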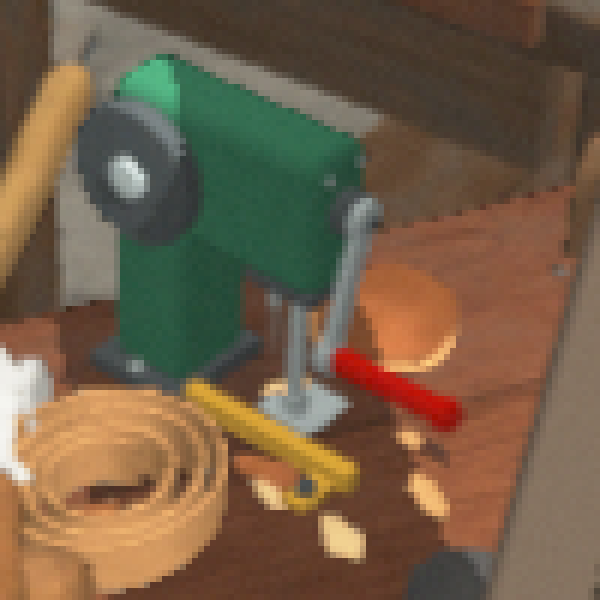

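The crops show the brass bar from about (145,180) to (145,305) in the top view, with the lever hanging and the handle from (160,285) to (158,370). The blank is a roundish disc at (290,233). The rough stitcher origin is (525,-213), nearly aligned with the world axes. I'll move to a closer view.

>>> carry_out(motion=[[0,0,-45,8.1,0],[0,0,-45,8.16,0],[0,0,-30,0,0],[28,-33,0,0,0],[28,-33,0,0,0],[28,-33,0,0,0],[28,-33,0,0,0],[28,-33,0,0,0],[28,-33,0,0,0],[28,-33,0,0,0],[28,-33,0,0,0],[0,0,0,0,0]])

```text
t: 1.3
eef_pos: [401.2, -332.7, 342.6]
tcp_rot: [-3.141, -0.0, 0.004]
ft_force: [0.3, 0.3, -0.2]
opening: 1.001
grip_force: 0.0
```

```bash
cat >> h.py <<'E'
from scipy.spatial.transform import Rotation
def wrist(env,save=None):
    s=env.state();c=env.read_camera("wrist")
    H=np.array(c["hand_eye"]);Tw=np.eye(4);Tw[:3,:3]=Rotation.from_euler("xyz",s["tcp_rot"]).as_matrix();Tw[:3,3]=s["eef_pos"]
    M=np.linalg.inv(Tw@H);r={"color":c["color"],"K":c["K"],"R":M[:3,:3],"t":M[:3,3]}
    if save:
        pickle.dump(r,open(save+".pkl","wb"));cv2.imwrite(f"pics/{save}.png",cv2.resize(r["color"][:,:,::-1],(800,600),interpolation=cv2.INTER_CUBIC))
    return r,s
E
python3 - <<'E'
from cell import env
from h import *
r,s=wrist(env,"w1");print(s["t"],s["eef_pos"],s["tcp_rot"],s["joints"]);print(r["K"],r["R"].round(2),-r["R"].T@r["t"])
E
```

```text
1.3 [ 401.18273664 -332.65987085  342.63536551] [-3.14084419e+00 -3.40934239e-04  4.20520397e-03] [-8.19467510e-01  2.34599726e-01  1.63170237e+00  7.93031195e-04
  1.27560808e+00  7.46892656e-01]
[[305.36150793   0.         253.53324174]
 [  0.         305.36150793 189.82781384]
 [  0.           0.           1.        ]] [[ 0.   -1.    0.  ]
 [-0.96 -0.    0.27]
 [-0.27 -0.   -0.96]] [ 477.48183938 -331.59560445  505.03071427]
```

View pics/w1.png

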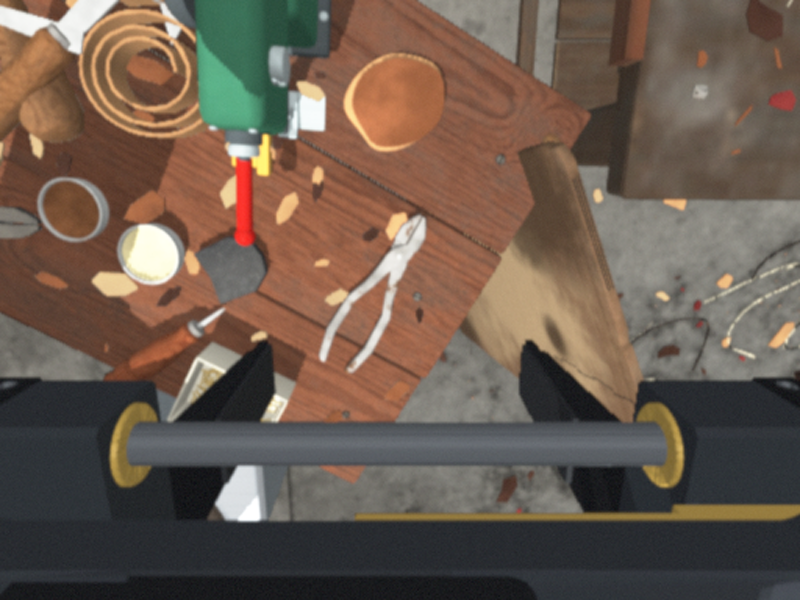

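The wrist view shows the blank at about (397,102), the red handle from (243,155) to (245,245), and the front end of the brass bar at (265,172). The heel is at (232,265), with tins at (150,253) and (73,208).

```bash
python3 - <<'E'
from h import *
d=pickle.load(open("d0.pkl","rb"));T,S=d["top"],d["scene"];W=pickle.load(open("w1.pkl","rb"))
print("brass hsv",cv2.cvtColor(W["color"],cv2.COLOR_RGB2HSV)[88:114:3,168:174:2].tolist()[0:9:2])
# red line fits
def ends(m):
    y,x=np.nonzero(m);p=np.c_[x,y].astype(float);c=p.mean(0);u=np.linalg.svd(p-c)[2][0];s=(p-c)@u
    a,b=c+u*s.min(),c+u*s.max();return (a,b) if a[1]<b[1] else (b,a)
E={}
for n,c,box in(("T",T,(310,185,330,215)),("S",S,(280,150,312,180)),("W",W,(140,90,180,165))):
    E[n]=ends(mask(c["color"],(0,200,100),(6,255,255),box));print(n,np.round(E[n],1).tolist())
for i in(0,1):
    for k in("TW","SW","TS","TSW"):
        x,e=tri([{"T":T,"S":S,"W":W}[j] for j in k],[E[j][i] for j in k]);print(i,k,x.round(1),e.round(1))
m=mask(W["color"],(18,130,100),(32,255,255),(140,80,180,125));y,x=np.nonzero(m);print("brassW",x.min(),x.max(),y.min(),y.max(),ray(W,(x.max()+.5,y.max()+.5),14).round(1),ray(W,(x.max()+.5,y.min()),14).round(1))
# blank contour
h=cv2.cvtColor(W["color"],cv2.COLOR_RGB2HSV);print("blank hsv",h[65,255],h[60,230],"bench",h[65,300],h[90,240])
for nm,c,seed,box in(("W",W,(255,65),(205,25,300,110)),("T",T,(355,180),(325,160,375,200))):
    m=mask(c["color"],(4,90,140),(20,200,255),box)|mask(c["color"],(4,90,100),(20,165,255),box)
    m=cv2.morphologyEx(m,cv2.MORPH_OPEN,np.ones((3,3)));k,l,st,ce=cv2.connectedComponentsWithStats(m);i=1+np.argmax(st[1:,4]);print(nm,st[i])
    cs=max(cv2.findContours((l==i).astype(np.uint8),0,cv2.CHAIN_APPROX_NONE)[0],key=len)[:,0]
    P=np.array([ray(c,p,9)[:2] for p in cv2.convexHull(cs)[:,0]]).astype(np.float32)
    print(cv2.minAreaRect(P),cv2.fitEllipse(P),"ext",P.min(0),P.max(0))
    if nm=="W": print(P.round().tolist()); v=W["color"].copy();cv2.drawContours(v,[cs[:,None]],-1,(0,0,255),1);cv2.imwrite("pics/b1.png",cv2.resize(v[10:130,100:310],(800,457),interpolation=cv2.INTER_NEAREST)[:,:,::-1])
E
```

```text
brass hsv [[[22, 152, 238], [27, 135, 254], [20, 160, 179]], [[27, 138, 255], [27, 136, 255], [19, 147, 198]], [[28, 133, 255], [27, 136, 254], [19, 160, 187]], [[28, 133, 255], [27, 137, 255], [20, 165, 184]], [[18, 151, 223], [18, 150, 226], [15, 142, 167]]]
T [[319.9, 190.0], [319.1, 212.0]]
S [[285.8, 159.4], [305.7, 169.6]]
W [[155.6, 102.9], [156.4, 156.0]]
0 TW [ 479.1 -201.5   84.7] 2.1
0 SW [ 478.5 -199.9   80.5] 1.5
0 TS [ 482.1 -202.4   77.8] 0.0
0 TSW [ 479.7 -200.8   80.5] 2.7
1 TW [ 407.1 -196.2   83.5] 1.0
1 SW [ 405.8 -195.4   80.1] 0.4
1 TS [ 408.  -197.1   78. ] 0.6
1 TSW [ 406.8 -195.9   80.1] 1.6
brassW 148 173 86 112 [ 462.7 -206.9   14. ] [ 501.9 -209.5   14. ]
blank hsv [ 11 151 191] [ 11 150 178] bench [  8 123 120] [ 11 148 203]
W [ 205   25   95   85 7627]
((527.7590942382812, -329.5415344238281), (118.90446472167969, 146.6572265625), 0.18575623631477356) ((528.5028076171875, -344.3212585449219), (140.09359741210938, 211.86705017089844), 177.54087829589844) ext [ 468.195  -403.0625] [ 587.43304 -256.33316]
[[587.0, -398.0], [469.0, -403.0], [468.0, -295.0], [473.0, -285.0], [488.0, -259.0], [491.0, -256.0], [570.0, -260.0], [587.0, -279.0]]
T [ 332  160   43   40 1071]
((526.807861328125, -335.3143005371094), (148.78594970703125, 141.2370147705078), 87.00199890136719) ((520.18603515625, -362.3314514160156), (135.60745239257812, 247.2526092529297), 9.952083587646484) ext [ 456.05402 -412.78305] [ 594.7924 -257.8537]
```

View pics/b1.png

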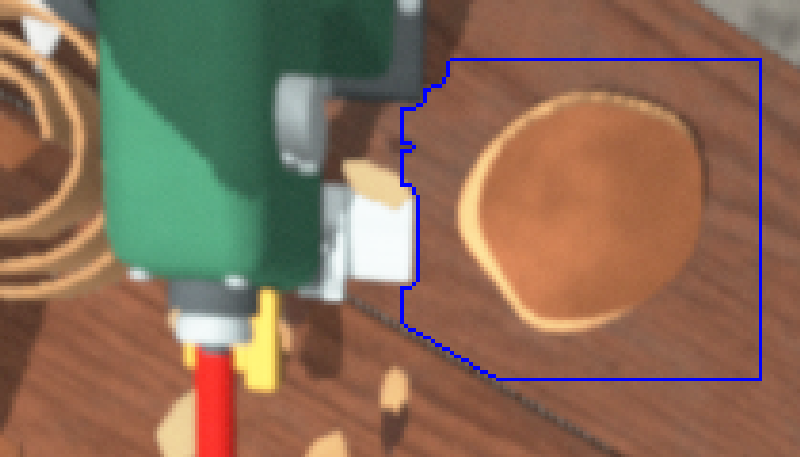

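```bash
cat > st.py <<'E'
from h import *
def W2(o,p): # stitcher->world
    x,y,a=o;c,s=np.cos(a),np.sin(a);return np.array([x+c*p[0]-s*p[1],y+s*p[0]+c*p[1],p[2]])
E
python3 - <<'E'
from st import *
from scipy.optimize import least_squares
d=pickle.load(open("d0.pkl","rb"));T,S=d["top"],d["scene"];W=pickle.load(open("w1.pkl","rb"))
obs=[(W,(-60,18,14),(173.3,112.4)),(T,(-60,18,14),(317.7,197)),(T,(55,18,14),(317.7,165)),(S,(-60,18,14),(230+357/6,100+462/6))]
E=[np.array([479.7,-200.8]),np.array([406.8,-195.9])]
def f(o):
    r=[proj(c,W2(o,p))-q for c,p,q in obs];r=list(np.hstack(r))
    u=E[0]-E[1];return r+[10*(np.arctan2(u[1],u[0])-o[2])/.02]
o=least_squares(f,[522,-229,-.07],x_scale=[1,1,.01]).x;print("origin",o,np.round(f(o),1));np.save("o.npy",o)
c,s=np.cos(o[2]),np.sin(o[2])
for e in E: q=e-o[:2];print("handle st",c*q[0]+s*q[1],-s*q[0]+c*q[1])
v=W["color"].copy();v=cv2.resize(v,None,fx=4,fy=4,interpolation=cv2.INTER_CUBIC)
t=cv2.resize(T["color"],None,fx=4,fy=4,interpolation=cv2.INTER_CUBIC)
for im,cam in((v,W),(t,T)):
    B=lambda x0,x1,y0,y1,z0,z1:[(x,y,z) for x in(x0,x1) for y in(y0,y1) for z in(z0,z1)]
    for p in B(-25,118,-22,22,95,182)+B(-60,55,18,18,0,14)+B(-20,20,-9,9,6,6)+[(52,-38,0),(118,-38,0),(-88,0,150)]:
        q=proj(cam,W2(o,p))*4+2
        if abs(q).max()<5000: cv2.circle(im,tuple(int(a) for a in q),3,(0,0,255) if p[2]>20 else (255,0,255),-1)
a=v[0:480,400:1000]; b=cv2.resize(t[480:860,1200:1440],(379,600))
h=cv2.cvtColor(W["color"],cv2.COLOR_RGB2HSV)
m=np.zeros((384,512),np.uint8);m[20:115,216:300]=((h[:,:,2]>150)*255)[20:115,216:300];m=cv2.morphologyEx(m,cv2.MORPH_OPEN,np.ones((3,3)))
k,l,st,ce=cv2.connectedComponentsWithStats(m);i=l[65,255];print("blank",st[i])
cs=max(cv2.findContours((l==i).astype(np.uint8),0,cv2.CHAIN_APPROX_NONE)[0],key=len)[:,0]
P=np.array([ray(W,p,7)[:2] for p in cs]).astype(np.float32)
print(cv2.minAreaRect(P),cv2.fitEllipse(P),P.min(0),P.max(0),"centroid",cv2.moments(P)["m10"]/cv2.moments(P)["m00"],cv2.moments(P)["m01"]/cv2.moments(P)["m00"])
Q=P-o[:2];Q=np.c_[c*Q[:,0]+s*Q[:,1],-s*Q[:,0]+c*Q[:,1]];print("in st frame",Q.min(0),Q.max(0))
for y in range(-160,-60,10):
    k=Q[abs(Q[:,1]-y)<2.5,0]
    if len(k):print(y,k.min().round(1),k.max().round(1))
cv2.drawContours(v,[cs[:,None]*4+2],-1,(0,0,255),2)
a=v[0:600,360:1160];b=t[480:860,1200:1440]
a=cv2.resize(v[0:600,360:1240],(620,423));b=cv2.resize(b,(180,285));out=np.zeros((600,800,3),np.uint8);out[:423,:620]=a;out[:285,620:]=b
cv2.imwrite("pics/ov.png",out[:,:,::-1])
E
```

```text
origin [ 5.22254952e+02 -2.27873529e+02 -6.70102651e-02] [-0.5 -0.5 -0.1  0.5  0.8 -0.2  0.8  0.2 -0.1]
handle st -44.272290576073935 24.16328194850189
handle st -117.33678223991504 24.170891448526156
blank [ 219   34   65   64 3193]
((533.355224609375, -329.810791015625), (85.7687759399414, 99.44189453125), 35.236907958984375) ((532.0382690429688, -328.6064453125), (86.36534118652344, 99.25028228759766), 28.72334861755371) [ 486.31696 -376.33026] [ 575.6756  -278.83112] centroid 532.2787962790848 -328.8163859646667
in st frame [ -30.32645612 -147.68599399] [ 60.76861072 -50.13250939]
-150 16.5 17.9
-140 -4.4 50.7
-130 -13.9 56.8
-120 -22.0 59.0
-110 -27.2 60.8
-100 -29.3 60.4
-90 -30.1 59.6
-80 -29.3 54.9
-70 -17.9 48.7
```

View pics/ov.png

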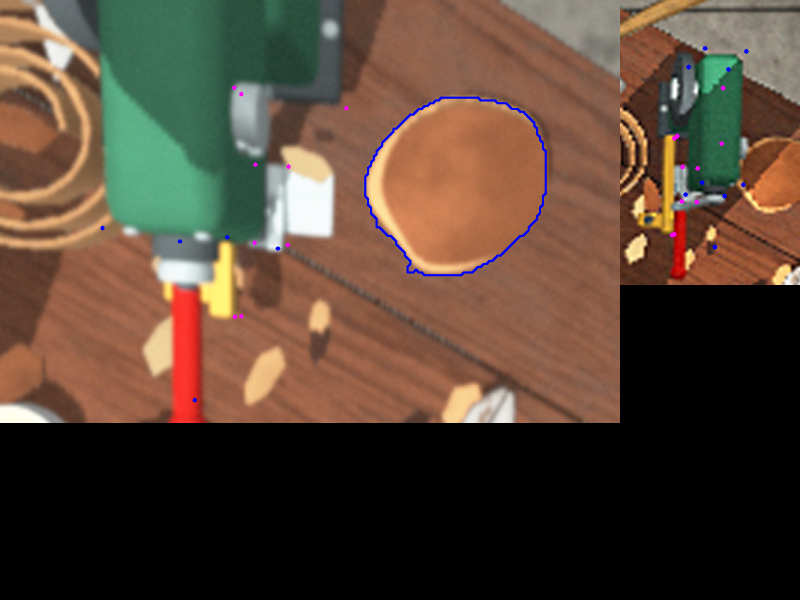

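The overlay agrees with the picture: stitcher origin is about (522,-228) with yaw -0.067, and the lever stands at about 0.18 rad. The blank outline is 86 x 99 mm, centred at (533,-330) and turned about 35°. I'll do the lever first, moving above the handle.

>>> carry_out(motion=[[0,0,0,4.1,0.58],[5,-34,0,0,0.58],[5,-34,0,0,0.58],[5,-34,0,0,0.58],[5,-35,0,0,0.58],[0,0,36,0,0.58],[0,0,36,0,0.58],[0,0,36,0,0.58],[0,0,35,0,0.58],[0,0,0,0,0.58],[0,0,0,0,0.58]])

```text
t: 2.45
eef_pos: [428.7, -201.6, 200.1]
tcp_rot: [-3.141, 0.001, -0.072]
ft_force: [-0.4, 0.5, 0.0]
opening: 0.418
grip_force: 0.0
```

```bash
python3 - <<'E'
from cell import env
from h import *
r,s=wrist(env,"w2");print(s["t"],s["eef_pos"],s["tcp_rot"],s["ft_force"],s["opening"])
m=mask(r["color"],(0,200,90),(6,255,255),(0,0,512,384));y,x=np.nonzero(m)
if len(x):
    p=np.c_[x,y].astype(float);print(p.min(0),p.max(0))
    for yy in np.linspace(y.min(),y.max(),4).astype(int):
        k=x[abs(y-yy)<=1];print(yy,k.min(),k.max(),ray(r,((k.min()+k.max()+1)/2,yy),79).round(1))
E
```

```text
2.45 [ 428.72572292 -201.63248029  200.13233849] [-3.14140553e+00  7.17557311e-04 -7.24552482e-02] [-0.4499289   0.50515814  0.00568413] 0.4184908225028709
[241. 133.] [257. 210.]
133 242 254 [ 478.6 -200.    79. ]
158 242 255 [ 455.5 -198.7   79. ]
184 242 255 [ 430.4 -196.7   79. ]
210 248 251 [ 403.9 -195.7   79. ]
```

View pics/w2.png

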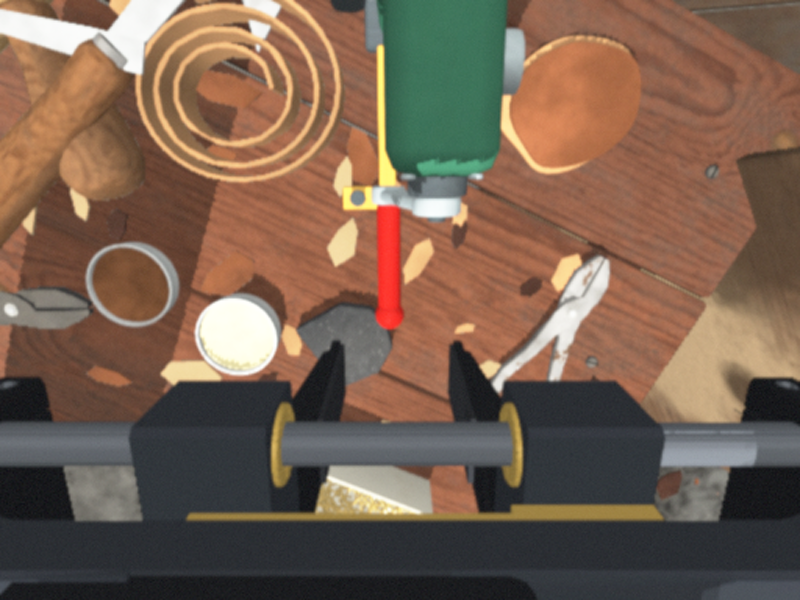

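The handle runs from (388,205) to (390,320), straight ahead and between the fingers (at y≈-197). I'll descend over it.

>>> carry_out(motion=[[-3,-4,30,0,0.58],[0,0,30,0,0.58],[0,0,30,0,0.58],[0,0,20,0,0.58],[0,0,10,0,0.58],[0,0,6,0,0.58],[0,0,0,0,0.58],[0,0,0,0,0.58]])

```text
t: 3.3
eef_pos: [426.6, -197.0, 74.6]
tcp_rot: [3.141, -0.001, -0.072]
ft_force: [-0.2, 0.4, 0.2]
opening: 0.421
grip_force: 0.0
```

>>> carry_out(motion=[[0,-7,0,0,0.58],[0,-6,0,0,0.58],[0,-6,-2.5,0,0.58],[0,-6,-2.5,0,0.58],[0,-5,-3,0,0.58],[0,-4.5,-3,0,0.58],[0,-4.5,-4,0,0.58],[0,-4,-3.5,0,0.58],[0,-3.5,-4,0,0.58],[0,-3.5,-4.5,0,0.58],[0,-2,-3,0,0.58],[0,0,0,0,0.58]])

```text
t: 4.5
eef_pos: [429.9, -144.5, 104.1]
tcp_rot: [3.141, -0.001, -0.071]
ft_force: [-0.1, -0.6, -0.1]
opening: 0.419
grip_force: 0.6
```

>>> carry_out(motion=[[0,-2,-3,0,0.58],[0,-2,0,0,0.58],[0,-2,0,0,0.58],[0,0,0,0,0.58]])

```text
t: 4.9
eef_pos: [430.6, -140.9, 106.9]
tcp_rot: [3.138, -0.001, -0.07]
ft_force: [-6.4, -25.5, -1.5]
opening: 0.416
grip_force: 11.8
```

>>> carry_out(motion=[[0,4,0,0,0.58],[0,5,0,0,0.58],[0,0,-20,0,0.58],[0,0,-40,0,0.4],[0,0,-45,0,0.2],[0,40,-30,0,0],[0,40,0,0,0],[0,40,0,0,0],[0,40,0,0,0],[0,0,0,0,0],[0,0,0,0,0]])

```text
t: 6.0
eef_pos: [417.7, -307.3, 241.2]
tcp_rot: [-3.14, 0.001, -0.073]
ft_force: [-0.6, 0.0, -0.5]
opening: 0.992
grip_force: 0.0
```

```bash
cat > bl.py <<'E'
from st import *
def blank(r,box,seed,o=np.load("o.npy"),thr=150,top=9):
    h=cv2.cvtColor(r["color"],cv2.COLOR_RGB2HSV);x0,y0,x1,y1=box
    m=np.zeros(h.shape[:2],np.uint8);m[y0:y1,x0:x1]=((h[:,:,2]>thr)*255)[y0:y1,x0:x1];m=cv2.morphologyEx(m,cv2.MORPH_OPEN,np.ones((5,5)))
    k,l,st,ce=cv2.connectedComponentsWithStats(m);i=l[seed[1],seed[0]];print("blank px",st[i])
    cs=max(cv2.findContours((l==i).astype(np.uint8),0,cv2.CHAIN_APPROX_NONE)[0],key=len)[:,0]
    P=np.array([ray(r,p,7)[:2] for p in cs]).astype(np.float32);M=cv2.moments(P)
    R=cv2.minAreaRect(P);print("rect",np.round(R[0],1),np.round(R[1],1),round(R[2],1),"ell",[np.round(a,1) for a in cv2.fitEllipse(P)],"cen",round(M["m10"]/M["m00"],1),round(M["m01"]/M["m00"],1))
    c,s=np.cos(o[2]),np.sin(o[2]);q=np.array(R[0])-o[:2];print("centre st",c*q[0]+s*q[1],-s*q[0]+c*q[1])
    v=r["color"].copy();cv2.drawContours(v,[cs[:,None]],-1,(0,0,255),1);return v,P
E
python3 - <<'E'
from cell import env
from bl import *
r,s=wrist(env,"w3");print(s["t"],s["eef_pos"],s["tcp_rot"],s["joints"])
q=proj(r,(533,-330,7)).astype(int);print(q)
v,P=blank(r,(max(q[0]-75,0),max(q[1]-75,0),q[0]+75,q[1]+75),q)
cv2.imwrite("pics/w3.png",cv2.resize(v,(800,600))[:,:,::-1])
E
```

```text
6.0 [ 417.66265008 -307.341201    241.17567711] [-3.14038958e+00  8.59500831e-04 -7.31683946e-02] [-7.62014207e-01  3.20093037e-01  1.79184085e+00  4.45772749e-04
  1.03108706e+00  8.81721681e-01]
[265  68]
blank px [ 224   29   81   80 4909]
rect [ 534.7 -330. ] [84.7 97.6] 37.8 ell [array([ 532.8, -328.3]), array([85.5, 98.8]), np.float64(26.2)] cen 532.9 -328.5
centre st 19.247442465666182 -101.03001269873761
```

View pics/w3.png

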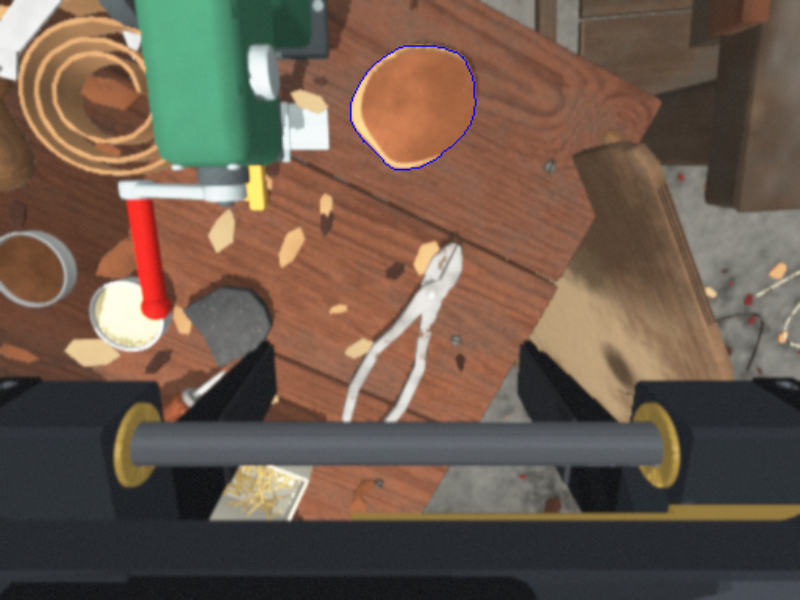

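The lever is now up and left (handle at (145,250), over the tin) and the foot is raised. The blank is unmoved at (415,107). I'll compute its width against direction before gripping it.

```bash
python3 - <<'E'
from bl import *
r=pickle.load(open("w3.pkl","rb"));v,P=blank(r,(190,0,340,143),(265,68));np.save("P.npy",P)
for a in range(-10,60,5):
    u=np.array([np.cos(np.radians(a)),np.sin(np.radians(a))]);n=np.array([-u[1],u[0]]);k=P@u
    out=[]
    for off in(0,-8,-15):
        b=(P-np.array([533,-329]))@n-off;kk=k[abs(b)<10];out+=[round(float(kk.max()-kk.min()),1)]
    print(a,"w",round(float(k.max()-k.min()),1),"len",round(float(np.ptp(P@n)),1),"within pad",out,"mid",round(float((k.max()+k.min())/2-np.array([533,-329])@u),1))
H=cv2.convexHull(P)[:,0];ap=cv2.approxPolyDP(H,3,True)[:,0]
for i in range(len(ap)):
    e=ap[(i+1)%len(ap)]-ap[i];print(ap[i].round(),round(float(np.hypot(*e))),"dir",round(float(np.degrees(np.arctan2(e[1],e[0])))))
E
```

```text
blank px [ 224   29   81   80 4909]
rect [ 534.7 -330. ] [84.7 97.6] 37.8 ell [array([ 532.8, -328.3]), array([85.5, 98.8]), np.float64(26.2)] cen 532.9 -328.5
centre st 19.247442465666182 -101.03001269873761
-10 w 92.3 len 96.6 within pad [91.9, 91.3, 89.5] mid -2.0
-5 w 90.0 len 97.0 within pad [89.8, 88.6, 87.3] mid -2.0
0 w 89.7 len 97.9 within pad [89.7, 88.8, 86.3] mid -1.5
5 w 89.3 len 98.5 within pad [89.3, 88.5, 85.0] mid -1.0
10 w 88.8 len 99.2 within pad [88.8, 87.7, 85.2] mid -0.8
15 w 87.8 len 99.3 within pad [87.5, 86.6, 85.0] mid -0.5
20 w 86.3 len 98.9 within pad [86.2, 85.9, 83.6] mid -0.1
25 w 85.3 len 98.4 within pad [85.3, 85.0, 83.1] mid 0.0
30 w 84.8 len 98.1 within pad [84.8, 83.7, 83.0] mid 0.3
35 w 84.7 len 97.8 within pad [84.7, 84.5, 83.3] mid 0.7
40 w 85.1 len 97.3 within pad [85.1, 84.8, 83.7] mid 0.9
45 w 86.8 len 97.5 within pad [86.7, 86.2, 85.4] mid 0.7
50 w 88.1 len 97.8 within pad [88.1, 87.9, 86.2] mid 0.6
55 w 89.7 len 97.7 within pad [89.4, 89.2, 87.8] mid 0.5
[ 569. -363.] 40 dir 80
[ 576. -324.] 23 dir 114
[ 567. -303.] 19 dir 133
[ 554. -288.] 16 dir 148
[ 540. -280.] 14 dir 174
[ 527. -278.] 18 dir -152
[ 511. -287.] 30 dir -137
[ 489. -307.] 23 dir -94
[ 487. -330.] 14 dir -68
[ 492. -343.] 39 dir -50
[ 517. -372.] 30 dir -6
[ 548. -375.] 25 dir 30
```

>>> carry_out(motion=[[0,0,0,8.1,0],[0,0,0,8.1,0],[0,0,0,8.1,0],[0,0,0,8.1,0],[0,0,0,8.1,0],[0,0,0,8.1,0],[0,0,0,8.1,0],[0,0,0,8.1,0],[23,-34,0,0,0],[23,-34,0,0,0],[23,-33,0,0,0],[0,0,0,0,0]])

```text
t: 7.25
eef_pos: [540.7, -334.1, 240.8]
tcp_rot: [-3.141, 0.0, -1.2]
ft_force: [-1.4, 0.2, -1.4]
opening: 1.0
grip_force: 0.0
```

>>> carry_out(motion=[[0,0,0,0,0],[0,0,45,0,0],[0,0,45,0,0],[0,0,45,0,0],[0,0,40,0,0],[0,0,0,0,0],[0,0,0,0,0]])

```text
t: 7.95
eef_pos: [537.0, -335.0, 67.8]
tcp_rot: [3.141, 0.0, -1.202]
ft_force: [0.5, 0.1, 1.1]
opening: 0.997
grip_force: 0.0
```

```bash
python3 - <<'E'
from cell import env
from bl import *
r,s=wrist(env,"w4");print(s["t"],s["eef_pos"],s["tcp_rot"],s["joints"][[0,5]],s["ft_force"])
R=Rotation.from_euler("xyz",s["tcp_rot"]).as_matrix();P=np.load("P.npy")
q=(np.c_[P,np.full(len(P),7)]-s["eef_pos"])@R;print("blank in tool axes x",q[:,0].min(),q[:,0].max(),"y",q[:,1].min(),q[:,1].max())
k=q[abs(q[:,0])<10];print("at pads",k[:,1].min(),k[:,1].max())
print("blank centre px",proj(r,(533,-329,7)))
E
```

```text
7.95 [ 537.02435459 -334.98955266   67.7995765 ] [ 3.14145619e+00  1.82939296e-04 -1.20229248e+00] [-0.66202427  2.11108744] [0.49238623 0.10654808 1.125584  ]
blank in tool axes x -56.52308733481311 42.20897942510627 y -41.39424672440879 44.56709436633875
at pads -41.39424672440879 44.436561310854124
blank centre px [254.93299353 214.2638342 ]
```

```bash
python3 - <<'E'
from bl import *
r=pickle.load(open("w4.pkl","rb"));h=cv2.cvtColor(r["color"],cv2.COLOR_RGB2HSV);P=np.load("P.npy")
pr=np.array([proj(r,(*p,7)) for p in P])
for y in(150,165,180,195,205):
    row=h[y,:,2].astype(int);k=np.nonzero((row>150)&(abs(np.arange(512)-255)<100))[0]
    e=pr[abs(pr[:,1]-y)<3,0];print(y,"seen",k.min() if len(k) else None,k.max() if len(k) else None,"pred",e.min().round(),e.max().round(),row[160:350:10].tolist())
E
```

```text
150 seen 156 347 pred 233.0 261.0 [139, 149, 142, 134, 151, 151, 156, 93, 182, 121, 91, 93, 153, 138, 155, 140, 143, 138, 144]
165 seen 156 354 pred 217.0 292.0 [153, 131, 147, 153, 146, 136, 198, 171, 167, 173, 114, 111, 175, 139, 136, 146, 139, 157, 147]
180 seen 168 354 pred 208.0 301.0 [142, 150, 147, 145, 134, 221, 184, 171, 170, 172, 174, 130, 165, 177, 173, 143, 157, 154, 141]
195 seen 156 335 pred 201.0 306.0 [151, 151, 150, 152, 136, 194, 192, 174, 183, 181, 183, 178, 181, 180, 174, 155, 145, 152, 143]
205 seen 156 353 pred 199.0 307.0 [150, 152, 155, 148, 228, 199, 203, 188, 200, 196, 193, 197, 193, 186, 180, 152, 150, 153, 143]
```

>>> carry_out(motion=[[0,1,25,0,0],[0,0,20,0,0],[0,0,8,0,0],[0,0,3.5,0,0],[0,0,0,0,0],[0,0,0,0,0]])

```text
t: 8.6
eef_pos: [536.7, -336.0, 11.5]
tcp_rot: [-3.141, -0.002, -1.202]
ft_force: [-0.5, -0.6, 0.0]
opening: 1.004
grip_force: 0.0
```

>>> carry_out(motion=[[0,0,0,0,0.05],[0,0,0,0,0.1],[0,0,0,0,0.15],[0,0,0,0,0.15],[0,0,0,0,0.15]])

```text
t: 9.1
eef_pos: [536.4, -335.8, 10.4]
tcp_rot: [-3.141, -0.0, -1.203]
ft_force: [0.6, 0.9, 3.8]
opening: 0.857
grip_force: 22.6
```

>>> carry_out(motion=[[0,0,0,4,0.2],[0,0,0,4,0.2],[0,0,0,4,0.2],[0,0,0,4,0.2],[0,0,0,4,0.2],[0,0,0,4,0.2],[0,0,0,4,0.2],[3,7,0,0,0.2],[3,7,0,0,0.2],[3.5,7,0,0,0.2],[0,0,0,0,0.2],[0,0,0,0,0.2]])

```text
t: 10.3
eef_pos: [513.2, -343.1, 10.4]
tcp_rot: [3.141, -0.0, -1.691]
ft_force: [-3.9, -2.0, 5.3]
opening: 0.85
grip_force: 30.3
```

>>> carry_out(motion=[[0,0,0,0,0.1],[0,0,0,0,0],[0,0,0,0,0],[0,0,-10,0,0],[0,0,-40,0,0],[0,0,-45,0,0],[0,0,-45,0,0],[0,0,-45,0,0],[0,0,-45,0,0],[45,0,0,0,0],[45,0,0,0,0],[0,0,0,0,0]])

```text
t: 11.5
eef_pos: [502.3, -435.9, 240.7]
tcp_rot: [-3.141, -0.002, -1.694]
ft_force: [-0.3, 1.1, 0.3]
opening: 0.999
grip_force: 0.0
```

```bash
python3 - <<'E'
from cell import env
from bl import *
r,s=wrist(env,"w5");print(s["t"],s["eef_pos"],s["tcp_rot"],s["joints"][[0,5]])
q=proj(r,(515,-336,7)).astype(int);print(q)
E
```

```text
11.5 [ 502.26703933 -435.94749336  240.6805969 ] [-3.14083682e+00 -1.68347945e-03 -1.69417664e+00] [-0.81375267  2.45155974]
[252 234]
```

>>> carry_out(motion=[[0,0,0,-8.5,0],[0,0,0,-8.5,0],[0,0,0,-8.5,0],[0,0,0,-8.5,0],[0,0,0,-8.5,0],[0,0,0,-8.5,0],[0,0,0,-8.5,0],[0,0,0,-8.5,0],[0,0,0,-8.5,0],[0,0,0,-8.5,0],[0,0,0,-8.3,0],[0,0,0,0,0]])

```text
t: 12.75
eef_pos: [503.6, -430.7, 240.5]
tcp_rot: [-3.141, 0.0, -0.06]
ft_force: [-0.1, -0.1, -0.4]
opening: 0.999
grip_force: 0.0
```

>>> carry_out(motion=[[-33,-29,0,0,0.5],[-34,-29,0,0,0.5],[-34,-30,0,0,0.5],[0,0,0,0,0.5],[0,0,0,0,0.5]])

```text
t: 13.25
eef_pos: [408.2, -337.1, 241.1]
tcp_rot: [3.141, -0.001, -0.066]
ft_force: [1.1, -0.3, 0.6]
opening: 0.636
grip_force: 0.0
```

```bash
python3 - <<'E'
from cell import env
from bl import *
r,s=wrist(env,"w5");print(s["t"],s["eef_pos"],s["tcp_rot"],s["opening"])
q=proj(r,(515,-336,7)).astype(int);print(q)
v,P=blank(r,(max(q[0]-85,0),max(q[1]-75,0),q[0]+75,min(q[1]+75,212)),q,thr=155);np.save("P2.npy",P)
o=np.load("o.npy");c,s_=np.cos(o[2]),np.sin(o[2]);Q=P-o[:2].astype(np.float32);Q=np.c_[c*Q[:,0]+s_*Q[:,1],-s_*Q[:,0]+c*Q[:,1]]
print("st ext",Q.min(0),Q.max(0))
ap=cv2.approxPolyDP(cv2.convexHull(Q.astype(np.float32)),3,True)[:,0]
for i in range(len(ap)):
    e=ap[(i+1)%len(ap)]-ap[i];print(ap[i].round(),round(float(np.hypot(*e))),"dir",round(float(np.degrees(np.arctan2(e[1],e[0])))))
E
```

```text
13.25 [ 408.16524068 -337.06656119  241.10292822] [ 3.14059629e+00 -1.14114514e-03 -6.58723236e-02] 0.6362018610773068
[247  77]
blank px [ 208   42   81   75 4825]
rect [ 511.7 -337. ] [97.6 85.4] 86.2 ell [array([ 512.3, -336.3]), array([86.2, 98.7]), np.float64(178.5)] cen 512.4 -336.3
centre st -3.2305476770464816 -109.55509898734454
st ext [ -45.94843617 -158.37678551] [ 39.49079921 -60.72878842]
[ 23. -66.] 9 dir 147
[ 15. -61.] 24 dir -179
[ -9. -61.] 24 dir -161
[-31. -69.] 13 dir -139
[-41. -78.] 32 dir -99
[ -46. -109.] 29 dir -75
[ -39. -137.] 19 dir -51
[ -27. -152.] 39 dir -9
[  12. -158.] 31 dir 46
[  33. -136.] 19 dir 70
[  39. -118.] 19 dir 90
[ 39. -99.] 37 dir 117
```

>>> carry_out(motion=[[0,0,0,8.5,0.64],[0,0,0,8.5,0.64],[0,0,0,8.5,0.64],[0,0,0,8.5,0.64],[0,0,0,8.5,0.64],[0,0,0,8.5,0.64],[0,0,0,8.5,0.64],[0,0,0,8.5,0.64],[0,0,0,8.5,0.64],[0,0,0,8.5,0.64],[0,0,0,5,0.64],[0,0,0,0,0.64]])

```text
t: 14.5
eef_pos: [408.9, -338.3, 239.9]
tcp_rot: [-3.142, -0.0, -1.636]
ft_force: [0.8, 0.8, 0.3]
opening: 0.36
grip_force: 0.0
```

>>> carry_out(motion=[[20,-35,0,0,0.64],[20,-35,0,0,0.64],[20,-36,0,0,0.64],[0,0,0,0,0.64],[0,0,0,0,0.64]])

```text
t: 15.0
eef_pos: [510.7, -404.4, 239.0]
tcp_rot: [3.14, 0.001, -1.632]
ft_force: [0.0, -0.6, -0.1]
opening: 0.36
grip_force: 0.0
```

>>> carry_out(motion=[[0,0,45,0,0.64],[0,0,45,0,0.64],[0,0,45,0,0.64],[0,0,45,0,0.64],[0,0,30,0,0.64],[0,0,14,0,0.64],[0,0,4.5,0,0.64],[0,0,0,0,0.64],[-5,0,0,0,0.64],[-4,0,0,0,0.64],[-3,0,0,0,0.64],[0,0,0,0,0.64]])

```text
t: 16.2
eef_pos: [511.2, -391.9, 12.3]
tcp_rot: [-3.141, -0.0, -1.633]
ft_force: [-1.3, -0.3, -0.0]
opening: 0.359
grip_force: 0.0
```

>>> carry_out(motion=[[-4,0,0,0,0.64],[-5,-0.3,0,0,0.64],[-5,-0.3,0,0,0.64],[-5,-0.3,0,0,0.64],[-5,-0.3,0,0,0.64],[-5,-0.3,0,0,0.64],[-5,-0.3,0,0,0.64],[-5,-0.3,0,0,0.64],[-5,-0.3,0,0,0.64],[-5,-0.3,0,0,0.64],[-4,0,0,0,0.64],[0,0,0,0,0.64]])

```text
t: 17.4
eef_pos: [517.0, -339.0, 11.6]
tcp_rot: [3.141, 0.0, -1.633]
ft_force: [0.7, 0.0, 0.8]
opening: 0.363
grip_force: 0.6
```

>>> carry_out(motion=[[-4,0,0,0,0.64],[-4,0,0,0,0.64],[-4,0,0,0,0.64],[-4,0,0,0,0.64],[-3,0,0,0,0.64],[-2,0,0,0,0.64],[0,0,0,0,0.64],[0,0,0,0,0.64]])

```text
t: 18.2
eef_pos: [518.3, -318.5, 11.6]
tcp_rot: [3.141, 0.0, -1.634]
ft_force: [0.3, -0.3, 0.7]
opening: 0.362
grip_force: 0.5
```

>>> carry_out(motion=[[-1.5,0,0,0,0.64],[-1,0,0,0,0.64],[0,0,0,0,0.64]])

```text
t: 18.5
eef_pos: [518.5, -316.1, 11.7]
tcp_rot: [-3.142, -0.0, -1.634]
ft_force: [0.2, -1.0, 1.4]
opening: 0.361
grip_force: 0.8
```

```bash
python3 - <<'E'
from cell import env
from bl import *
T=env.read_camera("top");S=env.read_camera("scene");pickle.dump((T,S),open("ts2.pkl","wb"));s=env.state();print(s["t"],s["eef_pos"],s["ft_force"],s["grip_force"])
E
```

```text
18.6 [ 518.45640922 -316.14930479   11.64283477] [-0.17408574 -0.87283182  2.58658497] 0.7964753859778284
```

>>> carry_out(motion=[[-1,0,0,0,0.64],[-1,0,0,0,0.64],[0,0,0,0,0.64]])

```text
t: 18.9
eef_pos: [518.6, -314.0, 11.7]
tcp_rot: [-3.142, -0.0, -1.633]
ft_force: [0.5, -1.2, 2.1]
opening: 0.364
grip_force: 0.9
```

>>> carry_out(motion=[[-1,0,0,0,0.64],[-0.5,0,0,0,0.64],[0,0,0,0,0.64]])

```text
t: 19.2
eef_pos: [518.7, -312.6, 11.7]
tcp_rot: [-3.142, -0.0, -1.634]
ft_force: [0.2, -1.5, 2.3]
opening: 0.359
grip_force: 0.9
```

>>> carry_out(motion=[[-1,0,0,0,0.64],[-0.5,0,0,0,0.64],[0,0,0,0,0.64]])

```text
t: 19.5
eef_pos: [518.8, -311.1, 11.6]
tcp_rot: [3.142, -0.0, -1.633]
ft_force: [0.0, -0.6, 1.3]
opening: 0.36
grip_force: 0.9
```

>>> carry_out(motion=[[-1,0,0,0,0.64],[-0.5,0,0,0,0.64],[0,0,0,0,0.64]])

```text
t: 19.8
eef_pos: [518.8, -309.6, 11.6]
tcp_rot: [3.142, -0.0, -1.634]
ft_force: [0.4, -1.2, 1.3]
opening: 0.363
grip_force: 0.9
```

>>> carry_out(motion=[[-1,0,0,0,0.64],[-0.5,0,0,0,0.64],[0,0,0,0,0.64]])

```text
t: 20.1
eef_pos: [519.0, -308.6, 11.7]
tcp_rot: [-3.141, -0.001, -1.633]
ft_force: [-0.5, -4.6, 1.2]
opening: 0.359
grip_force: 2.8
```

>>> carry_out(motion=[[-1,0,0,0,0.64],[-0.5,0,0,0,0.64],[0,0,0,0,0.64]])

```text
t: 20.4
eef_pos: [519.1, -308.0, 11.9]
tcp_rot: [-3.141, -0.002, -1.633]
ft_force: [-3.1, -10.6, 1.1]
opening: 0.363
grip_force: 5.8
```

Contact with the guide: the push force rose to 10 N. I'll retreat and check.

>>> carry_out(motion=[[2,0,0,0,0.64],[6,0,0,0,0.64],[20,0,0,0,0.64],[30,0,-10,0,0.58],[20,0,-40,0,0.58],[0,0,-45,0,0.58],[0,0,-45,0,0.58],[0,0,-45,0,0.58],[0,0,-45,0,0.58],[0,0,0,-8.5,0.58],[0,0,0,-8.5,0.58],[0,0,0,-8.5,0.58]])

```text
t: 21.6
eef_pos: [513.8, -385.6, 242.0]
tcp_rot: [-3.141, -0.0, -1.183]
ft_force: [0.2, 0.3, -0.7]
opening: 0.421
grip_force: 0.0
```

>>> carry_out(motion=[[0,0,0,-8.5,0.58],[0,0,0,-8.5,0.58],[0,0,0,-8.5,0.58],[0,0,0,-8.5,0.58],[0,0,0,-8.5,0.58],[0,0,0,-8.5,0.58],[0,0,0,-8.5,0.58],[0,0,0,-5,0.58],[-35,-30,0,0,0.58],[-35,-30,0,0,0.58],[-30,-30,0,0,0.58],[0,0,0,0,0.58]])

```text
t: 22.8
eef_pos: [417.0, -286.1, 242.0]
tcp_rot: [-3.14, 0.002, -0.063]
ft_force: [1.0, -0.1, 0.1]
opening: 0.415
grip_force: 0.0
```

```bash
python3 - <<'E'
from cell import env
from bl import *
r,s=wrist(env,"w6");print(s["t"],s["eef_pos"],s["tcp_rot"],s["opening"])
T=env.read_camera("top");S=env.read_camera("scene");pickle.dump((T,S),open("ts3.pkl","wb"))
o=np.load("o.npy");Q=lambda c,p:tuple(int(a) for a in proj(c,W2(o,p)))
print(Q(r,(0,-32,9)),Q(S,(0,-32,9)),Q(r,(-60,18,14)))
a=cv2.resize(r["color"],(440,330));q=Q(r,(-10,-20,9));y0=max(0,q[1]-60);x0=max(0,q[0]-80)
A=cv2.resize(r["color"][y0:y0+120,x0:x0+160],(800,600),interpolation=cv2.INTER_CUBIC)[:,:540][:300]
A=cv2.resize(r["color"][y0:y0+100,x0:x0+133],(400,300),interpolation=cv2.INTER_CUBIC)
q=Q(S,(-10,-20,9));y1=q[1]-40;x1=q[0]-53;B=cv2.resize(S["color"][y1:y1+75,x1:x1+100],(400,300),interpolation=cv2.INTER_CUBIC)
q=Q(T,(-10,-20,9));y2=q[1]-38;x2=q[0]-50;C=cv2.resize(T["color"][y2:y2+75,x2:x2+100],(400,300),interpolation=cv2.INTER_CUBIC)
print((x0,y0,400/133),(x1,y1,4),(x2,y2,4))
D=cv2.resize(r["color"],(400,300))
cv2.imwrite("pics/fin.png",np.vstack([np.hstack([A,B]),np.hstack([C,D])])[:,:,::-1])
E
```

```text
22.8 [ 417.04468251 -286.13457888  242.02994026] [-3.14025600e+00  1.53795871e-03 -6.26047198e-02] 0.4145160500618546
(227, 81) (285, 163) (188, 131)
(137, 29, 3.007518796992481) (232, 126, 4) (278, 146, 4)
```

View pics/fin.png

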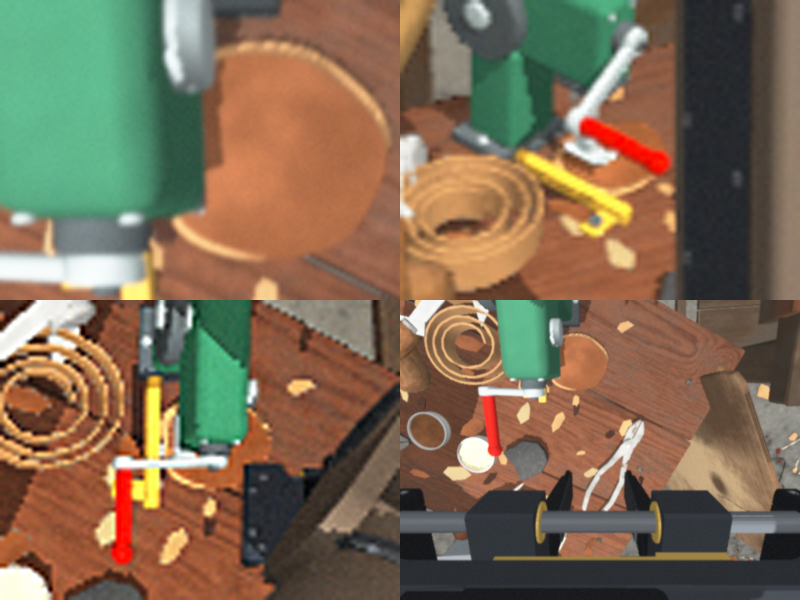

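The wrist crop shows the blank under the head: rear edge at (388,140), front bottom at (260,260), top at (265,42). The top view shows it reaching the guide at (165,440), with the lever still up. I'll turn those points into positions.

```bash
python3 - <<'E'
from bl import *
r=pickle.load(open("w6.pkl","rb"));T,S=pickle.load(open("ts3.pkl","rb"));o=np.load("o.npy");c,s=np.cos(o[2]),np.sin(o[2])
def st(p):q=p[:2]-o[:2];return np.round([c*q[0]+s*q[1],-s*q[0]+c*q[1]],1)
for n,p in(("rear",(388,140)),("xmin",(260,260)),("xmax",(265,42)),("l",(180,235))):
    print(n,[st(ray(r,(137+p[0]/3.0075,29+p[1]/3.0075),z)) for z in(4,9)])
h=cv2.cvtColor(r["color"],cv2.COLOR_RGB2HSV);m=np.zeros(h.shape[:2],np.uint8);m[35:125,190:275]=((h[35:125,190:275,2]>150)&(h[35:125,190:275,0]<25))*255
m=cv2.morphologyEx(m,cv2.MORPH_OPEN,np.ones((5,5)));k,l,sts,ce=cv2.connectedComponentsWithStats(m);i=l[81,240];print(sts[i])
cs=cv2.findContours((l==i).astype(np.uint8),0,cv2.CHAIN_APPROX_NONE)[0][0][:,0];Q=np.array([st(ray(r,p,7)) for p in cs]);print(Q.min(0),Q.max(0))
for y in range(-80,-15,6):
    k=Q[abs(Q[:,1]-y)<2,0]
    if len(k):print(y,k.min(),k.max(),(k.min()+k.max())/2)
P=np.load("P2.npy");A=np.array([st(p) for p in P])
for y in range(-158,-90,6):
    k=A[abs(A[:,1]-y)<2,0];print("before",y,k.min(),k.max(),(k.min()+k.max())/2) if len(k) else 0
# red handle
E=[]
for n,cam,box in(("W",r,(100,70,200,215)),("T",T,(270,150,350,240)),("S",S,(230,120,320,190))):
    y,x=np.nonzero(mask(cam["color"],(0,200,100),(6,255,255),box));p=np.c_[x,y].astype(float);u=np.linalg.svd(p-p.mean(0),full_matrices=False)[2][0];t=(p-p.mean(0))@u;a,b=p.mean(0)+u*t.min(),p.mean(0)+u*t.max();E.append((a,b) if a[1]<b[1] else (b,a))
for i in(0,1):
    x,e=tri([r,T,S],[q[i] for q in E]);print("handle",x.round(1),st(x),e.round(1))
E
```

```text
rear [array([  7.2, -79.3]), array([  6.8, -79.1])]
xmin [array([-40.7, -25.8]), array([-40.5, -26.2])]
xmax [array([ 43.8, -29.8]), array([ 42.9, -30.2])]
l [array([-30.6,   7.7]), array([-30.5,   6.8])]
[ 190   43   77   82 4062]
[-51.3 -79.2] [43.2 16.4]
-80 -5.1 11.1 3.0
-74 -28.9 23.5 -2.6999999999999993
-68 -25.3 27.9 1.299999999999999
-62 -37.5 33.4 -2.0500000000000007
-56 -36.3 36.7 0.20000000000000284
-50 -36.3 40.0 1.8500000000000014
-44 -37.5 42.2 2.3500000000000014
-38 -43.7 43.2 -0.25
-32 -43.7 43.2 -0.25
-26 -41.3 43.2 0.9500000000000028
-20 -51.2 43.2 -4.0
before -158 -12.3 14.1 0.8999999999999995
before -152 -26.5 21.9 -2.3000000000000007
before -146 -32.6 26.4 -3.1000000000000014
before -140 -37.4 30.8 -3.299999999999999
before -134 -38.6 34.1 -2.25
before -128 -42.3 37.3 -2.5
before -122 -42.3 38.4 -1.9499999999999993
before -116 -43.5 39.5 -2.0
before -110 -45.9 39.5 -3.1999999999999993
before -104 -45.9 39.5 -3.1999999999999993
before -98 -44.7 39.5 -2.6000000000000014
before -92 -44.7 38.4 -3.150000000000002
handle [ 482.6 -157.8  115.5] [-44.3  67.3] 1.3
handle [ 409.  -153.9  113.4] [-117.9   66.2] 0.9
```

The blank is centred on the foot (x from -42 to +43) with its rear at -79.5, so its front is on the guide face, and the lever is fully up. Now I'll bring the lever back.

>>> carry_out(motion=[[2,-33,0,0,0.58],[2,-33,0,0,0.58],[2,-33,0,0,0.58],[1,-32,0,0,0.58],[0,0,35,0,0.58],[0,0,30,0,0.58],[0,0,0,0,0.58],[0,0,0,0,0.58]])

```text
t: 23.75
eef_pos: [436.0, -158.9, 176.8]
tcp_rot: [-3.141, 0.001, -0.063]
ft_force: [0.5, 0.1, 1.0]
opening: 0.422
grip_force: 0.0
```

>>> carry_out(motion=[[-5,-3,20,0,0.58],[0,0,25,0,0.58],[0,0,15,0,0.58],[0,0,8,0,0.58],[0,0,0,0,0.58],[0,6,0,0,0.58],[0,6,0,0,0.58],[0,0,0,0,0.58]])

```text
t: 24.55
eef_pos: [429.9, -167.4, 109.2]
tcp_rot: [-3.141, -0.001, -0.064]
ft_force: [2.3, 3.2, -0.6]
opening: 0.419
grip_force: 2.1
```

>>> carry_out(motion=[[0,2,3,0,0.58],[0,2,3.3,0,0.58],[0,3.5,4.3,0,0.58],[0,3.7,4.3,0,0.58],[0,4,3.7,0,0.58],[0,4.4,3.7,0,0.58],[0,3,2,0,0.58],[0,2,1.5,0,0.58],[0,0,0,0,0.58]])

```text
t: 25.45
eef_pos: [428.3, -191.5, 82.9]
tcp_rot: [-3.141, -0.0, -0.064]
ft_force: [3.2, 4.1, -3.9]
opening: 0.418
grip_force: 2.9
```

>>> carry_out(motion=[[0,1.5,1,0,0.58],[0,1.5,1,0,0.58],[0,0,0,0,0.58]])

```text
t: 25.75
eef_pos: [428.2, -194.5, 81.0]
tcp_rot: [-3.141, -0.001, -0.064]
ft_force: [3.2, 4.8, -3.8]
opening: 0.418
grip_force: 2.6
```

>>> carry_out(motion=[[0,1,0.5,0,0.58],[0,1,0.5,0,0.58],[0,0,0,0,0.58]])

```text
t: 26.05
eef_pos: [428.0, -196.5, 80.1]
tcp_rot: [-3.141, -0.001, -0.063]
ft_force: [2.0, 4.4, -3.0]
opening: 0.424
grip_force: 2.5
```

>>> carry_out(motion=[[0,1,0.5,0,0.58],[0,0.5,0,0,0.58],[0,0,0,0,0.58]])

```text
t: 26.35
eef_pos: [427.9, -197.9, 79.6]
tcp_rot: [-3.141, -0.001, -0.064]
ft_force: [3.1, 5.4, -3.3]
opening: 0.423
grip_force: 2.8
```

>>> carry_out(motion=[[0,1,0.5,0,0.58],[0,0,0,0,0.58]])

```text
t: 26.55
eef_pos: [427.8, -198.6, 79.2]
tcp_rot: [-3.141, -0.0, -0.064]
ft_force: [3.6, 8.7, -2.2]
opening: 0.419
grip_force: 4.4
```

>>> carry_out(motion=[[0,1,0.5,0,0.58],[0,0,0,0,0.58]])

```text
t: 26.75
eef_pos: [427.8, -199.2, 78.8]
tcp_rot: [-3.14, -0.0, -0.064]
ft_force: [2.8, 12.4, 0.3]
opening: 0.419
grip_force: 6.4
```

The force rises from 5 to 12 N, so the foot is on the leather. I'll release and lift clear.

>>> carry_out(motion=[[0,-3,0,0,0.58],[0,-5,0,0,0.58],[0,-4,0,0,0.58],[0,0,0,0,0.58],[0,0,-20,0,0.58],[0,0,-40,0,0.58],[0,0,-45,0,0.5],[0,0,-45,0,0.3],[0,40,0,0,0],[0,45,0,0,0],[0,0,0,0,0],[0,0,0,0,0]])

```text
t: 27.95
eef_pos: [422.5, -273.2, 228.1]
tcp_rot: [-3.141, 0.0, -0.065]
ft_force: [-0.9, 0.2, 0.1]
opening: 0.864
grip_force: 0.0
```

```bash
python3 - <<'E'
from cell import env
from bl import *
r,s_=wrist(env,"w7");print(s_["t"],s_["eef_pos"],s_["ft_force"])
T=env.read_camera("top");S=env.read_camera("scene");o=np.load("o.npy");c,s=np.cos(o[2]),np.sin(o[2])
def st(p):q=p[:2]-o[:2];return np.round([c*q[0]+s*q[1],-s*q[0]+c*q[1]],1)
E=[]
for n,cam,box in(("W",r,(60,70,260,215)),("T",T,(270,150,350,240)),("S",S,(230,120,330,190))):
    y,x=np.nonzero(mask(cam["color"],(0,200,100),(6,255,255),box));p=np.c_[x,y].astype(float);u=np.linalg.svd(p-p.mean(0),full_matrices=False)[2][0];t=(p-p.mean(0))@u;a,b=p.mean(0)+u*t.min(),p.mean(0)+u*t.max();E.append((a,b) if a[1]<b[1] else (b,a));print(n,len(x))
for i in(0,1):
    x,e=tri([r,T,S],[q[i] for q in E]);q=st(x);print("handle",x.round(1),q,e.round(1),"angle",np.arctan2(q[1],150-x[2])-.15)
h=cv2.cvtColor(r["color"],cv2.COLOR_RGB2HSV);g=[proj(r,W2(o,p)).astype(int) for p in((0,-60,9),(60,-20,9),(-60,-100,9))];print(g)
x0,x1=g[1][0],g[2][0];y0,y1=max(g[1][1],0),g[2][1];m=np.zeros(h.shape[:2],np.uint8);m[y0:y1,x0:x1]=((h[:,:,2]>150)&(h[:,:,0]<25))[y0:y1,x0:x1]*255
m=cv2.morphologyEx(m,cv2.MORPH_OPEN,np.ones((5,5)));k,l,sts,ce=cv2.connectedComponentsWithStats(m);i=l[g[0][1],g[0][0]]
cs=cv2.findContours((l==i).astype(np.uint8),0,cv2.CHAIN_APPROX_NONE)[0][0][:,0];Q=np.array([st(ray(r,p,7)) for p in cs]);print("blank",Q.min(0),Q.max(0))
for y in(-62,-56,-50,-44,-38):
    k=Q[abs(Q[:,1]-y)<2,0];print(y,k.min(),k.max()) if len(k) else 0
E
```

```text
27.95 [ 422.5403383  -273.21288415  228.08657133] [-0.88940491  0.22006048  0.13191177]
W 914
T 100
S 81
handle [ 481.2 -188.6   86.5] [-43.6  36.5] 1.4 angle 0.37141662130320063
handle [ 411.2 -182.    90.3] [-113.9   38.4] 6.8 angle 0.4218579419447931
[array([261,  85]), array([226,  28]), array([292, 136])]
blank [-41.7 -77.8] [ 42.6 -17.5]
-62 -32.2 31.0
-56 -35.7 35.2
-50 -36.9 39.5
-44 -38.1 41.6
-38 -40.5 42.6
```

```bash
python3 -c "
from cell import env
print(env.job_done())"
```

```text
the job is handed in; nothing more can be done
None
```

The job is handed in, with no verdict returned: I raised the lever to its stop, pushed the blanks against the brass guide centred under the foot (within about 1 mm), lowered the foot onto them, and did not touch the other things on the bench.

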